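Load the light meter into the ready test bay until the presence switch makes

ROBOT

A 6-joint arm with a two-finger parallel gripper is mounted at the origin on the work surface. World frame = base frame: x ahead of the robot, y to its left, z up, the work surface at z = 0. Lengths are in m, angles in rad, forces in N, time in s.
With the tool pointing down it reaches from about 0.35 to 0.875 m from the base axis. Payload 4.2 kg.
Tool frame: the origin (TCP) lies at the very end of the fingers, on their centre line; the grasp point (between the pads) lies 19 mm behind it; z points along the fingers, y is the line along which they close (so a half turn about z gives the same grasp; the last joint's range is limited). The gripper opens to 87 mm and grips with 3 to 60 N. Pads are 19 mm wide; open, the fingers measure 117 mm over their backs; the gripper's body (75 mm by 190 mm) begins 51 mm behind the grasp point.
Start: joints at [1.532, 0.385, 0.008, 0, -1.194, -0.259], TCP at [0.183, 0.597, 0.194] pointing down, gripper open.
Joint ranges: [-3.14, 3.14], [-1.21, 2.06], [-1.07, 1.41], [-3.16, 2.05], [-2.99, -0.16], [-3.1, 3.1]. Speed limits (rad/s): [2.79, 2.79, 3.14, 3.14, 3.14, 3.14].

INTERFACE

Orientations are given as a unit quaternion [w, x, y, z].
In Python, from workcell import state, snapshot, camera_params, hand_in gives the robot as it stands. The module is installed in compiled form; this text tells all that it offers.
- The arm moves only by the tool move_arm, never from a script. Its argument "increments" is a list of rows, each a list of 7 numbers: the turn, a rotation vector about the tool's x, y, z in degrees, then the shift along the tool's x, y, z in m, then the opening, from 0 (shut) to 1 (fully open). In form: [[rx, ry, rz, x, y, z, jaw], ...]. A call has 1 to 8 rows; each row shifts and turns the commanded pose from where the row before left it, along the tool's axes as they then stand; what a row does not reach is not made up. A row lasts 1/10 s, in which the tool goes at most 50 mm and 8.59 degrees, less where a joint would pass 70% of its speed; a pose out of reach is approached as far as the arm can. A call with a gripper value outside its range is refused whole. The fingers move at their own pace and stop on an object; the grip force is fixed at half the most. Time passes only in rows, so rows that do not move let the fingers close. It gives the time, the measured TCP pose, the force, the opening and the grip force at its end, in the units of the state.
- state(): the state, without advancing time (a new reading comes with each control period).
- snapshot(name): name is "side" or "top"; returns the picture (420x560x3 uint8, red, green, blue); there is no depth.
- camera_params(name): a dict with "fx", "fy", "cx", "cy" (pixels), "world_to_cam" (4x4, takes a point from world to camera coordinates). Camera axes: x right, y down, z forward; pixel columns grow to the right and rows downward; lengths in m; the calibration is good to about 2 mm. A picture is of the moment at which its call begins. camera_params takes no time and is no camera call.
- hand_in(): hands the job in; it is judged then, once.
The state is a dict: "time": time; "joint_positions": joint angles; "qvel": joint speeds; "tau": joint torques, N m; "eef_pos": TCP position; "eef_rot": TCP orientation; "force": force on the tool from outside, world axes, zero at the start; "moment": the same for the moment, N m; "gripper_width": finger opening in m; "grip_force": force on a finger pad.
Only numpy, scipy, OpenCV 4.12 (cv2) and the standard library are available. Lean on these libraries where they do the work, as an engineer would, in place of code of your own. Each camera call takes 0.05 s, during which the arm holds its last target. There are 200 camera calls.

TASK

Pick up the handheld light meter and lay it on the sloping test-stand bay marked by the green plaque (leave the red one empty): flat on the slope between the guides, display up, white dome at the high end. Each bay's stop has been set at its own place, so slide the meter gently down by feel until its lower end has pushed the orange switch lever fully back and rests home on the stop; then let go, so that it stays there by itself with the lever pressed. Leave the other things on the bench where they are.

Things in the scene. Friction and masses are not known exactly. Their poses are not given: they have to be found in the camera images.
- meter: light meter lying flat on the bench, display up: black box 150 (its x) x 60 (y) x 34 (z) mm, 0.3 to 0.55 kg, balanced at its middle; blue cap on the tail end (-x), grey cap and white dome (half proud of the top, 13 mm high, 60 mm from the middle) at the head end (+x), green screen and grey keys on top. Origin: centre of the underside; z up out of the display
- meter_tail (a point): centre of the meter's flat tail end (blue cap), 75 mm from its middle, 17 mm above its underside
- stand: fixed test stand with two white sloping bays side by side, 290 mm deep, 250 wide; origin on the bench under its middle, x away from the robot. Bay floors are 116 wide and 262 long, 28 degrees to the bench, lowest at the end nearer the robot. A flat grey ledge at the high end carries a plaque for each bay; it lies below the plane of the bay floors
- bay_left: sloping floor of the left bay (seen from the robot). Origin: on the floor surface and the centre line, near the low end, 55 mm above the bench; x runs up the slope (floor from -37 to +225 mm), y to the left, z is the floor's normal. Low guides, 10 mm high: inner faces at y = +-36.5 from x = 0 to 55, then flaring out to x = 73, y = +-50; bare floor above that
- bay_right: the same for the right bay, 120 mm beside the left. In each bay a stop stands across the low end: two black rubber pads 26 mm high at y = +-25 to +-34, whose contact faces were set by hand anywhere from x = 0 to x = 30 mm and locked, each bay differently. This place is not measured: find it by feel. The meter slid down meets first the lever, then both pads
- lever_left (a joint): angle of the left bay's orange switch lever (40 mm long, 6 to 20 mm above the floor, hinged about the floor's normal between the stop's pads): 0 = free, tip 15 mm proud of the pads; 0.40 = flush with them (meter home); the switch makes at 0.32, 3 mm short of home. Spring: 1 N at the tip at first, 2 N when flush; the meter's weight and friction hold it in after release
- lever_right (a joint): the same for the right bay. Push by feel: well above 2 N means the stop; keep under 90 N between meter and stand
- head_left (a point): point on the grey ledge at the high end of the left bay, 110 mm above the bench, where that bay's plaque stands
- head_right (a point): the same for the right bay
- ready_plaque: green plaque, 34 x 70 x 16 mm high, fixed on the ledge at the high end of one bay: this bay is ready for use. Origin: centre of its underside
- hold_plaque: red plaque of the same size at the head of the other bay: out of service
- glue_bottle: red squeeze bottle with a white cap, 44 mm across, 130 mm tall, standing upright; origin under its centre
- glue_bottle_2: a second such red bottle, 44 mm across, 130 mm tall, upright; origin under its centre
- solder_spool: low reel of solder, yellow flanges, 70 mm across, 35 mm high, lying on its flange; origin under its centre
- copper_reel: reel of copper wire, blue flanges, 60 mm across, 45 mm high, standing on its flange; origin under its centre
- jar: glass jar, 70 mm across, 90 mm tall; origin under its centre
Not all that is in view belongs to the job. What is shaped like the meter but purple or yellow is not meant.

How it is judged:
By the outcome, as a careful person would: the job done as asked, in the order asked, and still so for the second after the job is handed in, with the robot touching nothing.
It also fails if it takes over 42 s, if anything falls off the work surface, if the arm or the gripper's body presses on something with over 40 N, if the wrist force passes 120 N, or if a joint passes its speed limit or range.

## Working session

There is one attempt and no reset: what is moved stays moved. The work goes in short steps, Python scripts to look and compute and a tool call to move; the robot and the scene stay as the last step left them, time stands still between calls to the robot, and variables do not carry over. Pictures are saved under pics/ and viewed, at most 10 in all, crops included, and the job is handed in when it is done.

Besides the shell and the picture viewer there is one more tool, called after "Emit:" by a JSON object that holds its "fn" and its "kwargs". move_arm: Moves the arm, as the interface text tells. Its arguments: {"type":"object","properties":{"increments":{"type":"array","items":{"type":"array","items":{"type":"number"}}}},"required":["increments"]}

```bash
mkdir -p pics
python3 - <<'E'
from workcell import *
import cv2,numpy as np
for n in("side","top"):
    im=snapshot(n); cv2.imwrite(f"pics/{n}0.png",im[:,:,::-1]); p=camera_params(n); print(n,p["fx"],p["fy"],p["cx"],p["cy"]); print(np.round(p["world_to_cam"],4))
s=state();print(s)
E
```

```text
side 464.888675154819 464.888675154819 268.02924386179535 212.962425480007
[[ 0.9973 -0.072  -0.0166 -0.4795]
 [-0.0578 -0.6197 -0.7827  0.1477]
 [ 0.046   0.7816 -0.6221  1.2031]
 [ 0.      0.      0.      1.    ]]
top 409.45730556380494 409.45730556380494 271.0569288532209 211.70335602400968
[[-0.0298 -0.9994 -0.0184  0.0895]
 [-0.9807  0.0327 -0.1928  0.4988]
 [ 0.1933  0.0123 -0.9811  0.9035]
 [ 0.      0.      0.      1.    ]]
{'time': 0.1, 'joint_positions': array([ 1.53160442e+00,  3.85496431e-01,  6.78703431e-03, -4.62324877e-04,
       -1.19402673e+00, -2.58610408e-01]), 'qvel': array([-0.00191939, -0.00035587,  0.0022702 ,  0.00228436, -0.00043433,
        0.00031304]), 'tau': array([-3.04153400e-04, -3.91687024e+01,  1.87932801e+01,  4.23187539e+00,
        1.34484205e-02, -7.48856542e-05]), 'eef_pos': array([0.18318551, 0.59692954, 0.19316449]), 'eef_rot': array([ 9.87592848e-04,  9.88921550e-01, -1.48435779e-01, -1.07380373e-04]), 'force': array([-1.22460513, -0.43564242,  0.43716382]), 'moment': array([-0.02537607, -0.00168321,  0.01933648]), 'grip_force': 0.0, 'gripper_width': 0.08705615238770642}
```

View pics/side0.png

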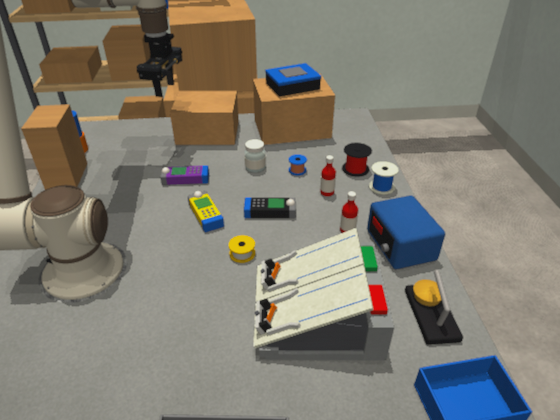

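View pics/top0.png

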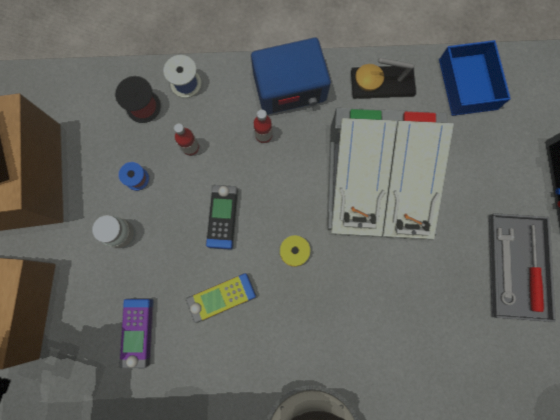

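The side view shows the black meter at (268,208), the yellow decoy at (206,211) and the purple one at (187,175). In the top view they are at (222,216), (221,298) and (136,333). The black one with the blue cap fits the description. The green plaque is at the head of the left bay: top (366,116), side (369,259). I'll confirm this in one enlarged composite.

Run:
```python
import cv2,numpy as np
s=cv2.imread("pics/side0.png");t=cv2.imread("pics/top0.png")
def c(i,x,y,w,h,k): return cv2.resize(i[y:y+h,x:x+w],None,fx=k,fy=k,interpolation=cv2.INTER_CUBIC)
a=c(t,195,175,60,80,5) #300x400
b=c(s,235,190,70,40,5) #350x200
d=c(t,325,100,140,145,3) #420x435
e=c(s,245,225,150,130,2) #300x260
o=np.zeros((600,780,3),np.uint8)
o[:400,:300]=a;o[400:600,:350]=b;o[:435,360:780]=d
cv2.imwrite("pics/c1.png",o)
```

```text
(no output)
```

View pics/c1.png

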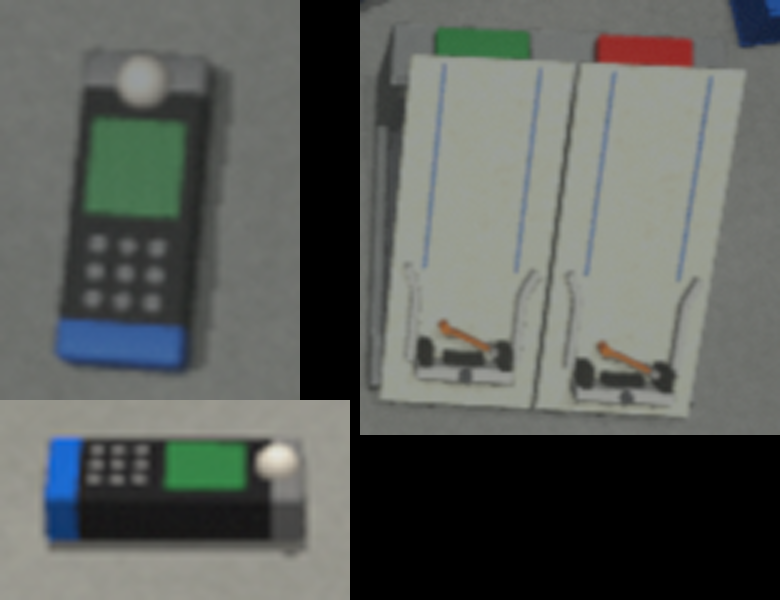

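The composite confirms the black meter: blue cap at the tail, white dome and grey cap toward +x. Green is on the left bay. I'll take one enlarged side crop of the stand for its corners.

Run:
```python
import cv2
s=cv2.imread("pics/side0.png")
cv2.imwrite("pics/c2.png",cv2.resize(s[225:355,245:395],None,fx=4,fy=4,interpolation=cv2.INTER_CUBIC))
```

```text
(no output)
```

View pics/c2.png

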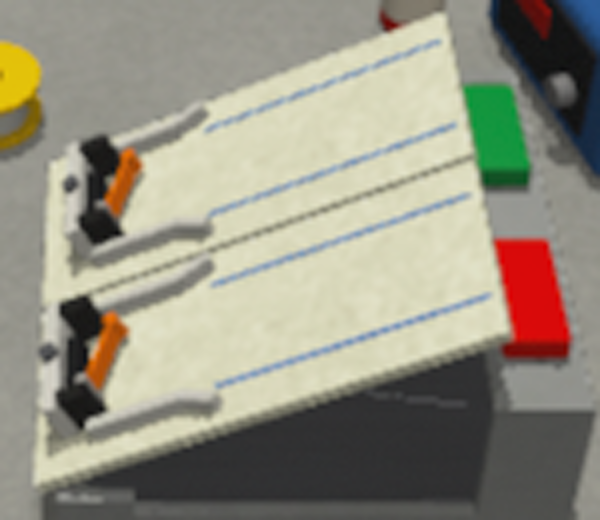

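Stand corners in the crop: high-left (445,14), high-mid (473,157), high-right (511,338), low-left (50,162), low-mid (43,303), low-right (35,487). Both levers are free.

```bash
cat > h.py <<'E'
import numpy as np
from scipy.optimize import least_squares
from scipy.spatial.transform import Rotation as R
from workcell import *
P={n:camera_params(n) for n in("side","top")}
def proj(n,X):
    p=P[n];c=np.c_[X,np.ones(len(X))]@np.array(p["world_to_cam"])[:3].T
    return np.c_[p["fx"]*c[:,0]/c[:,2]+p["cx"],p["fy"]*c[:,1]/c[:,2]+p["cy"]]
def px(l,ox,oy,k,sx=0,sy=0):
    return (np.array(l,float)-[sx,sy]+.5)/k-.5+[ox,oy]
def tri(a,b):
    return np.array([least_squares(lambda X:np.r_[proj("top",X[None])[0]-u,proj("side",X[None])[0]-v],[.4,0,.05]).x for u,v in zip(a,b)])
E
python3 - <<'E'
from h import *
np.set_printoptions(precision=4,suppress=True)
mt=px([(92,120),(187,122),(180,217),(84,214),(85,50),(210,56),(185,362),(57,356)],195,175,5)
ms=px([(244,443),(246,487),(166,490),(168,443),(303,440),(305,500),(46,500),(50,438)],235,190,5,0,400)
T=tri(mt,ms);print(T)
L=np.array([(75,30),(75,-30),(-75,-30),(-75,30)])/1e3
def f(q):
    X=np.c_[L@R.from_euler('z',q[3]).as_matrix()[:2,:2].T+q[:2],np.full(4,q[2])]
    return np.r_[proj("top",X)-mt[4:],proj("side",X)-ms[4:]].ravel()
r=least_squares(f,[.4,.1,.034,0]);print("meter",r.x,np.degrees(r.x[3]),r.fun.reshape(2,4,2))
st=px([(412,56),(577,64),(745,70),(382,400),(535,408),(688,416)],325,100,3,360)
ss=px([(445,14),(473,157),(511,338),(50,162),(43,303),(35,487)],245,225,4)
B=np.array([(225,58,0),(225,-60,0),(225,-178,0),(-37,58,0),(-37,-60,0),(-37,-178,0)])/1e3
def g(q):
    M=R.from_euler('ZY',[q[3],-np.radians(28)]).as_matrix()
    X=B@M.T+q[:3];return np.r_[proj("top",X)-st,proj("side",X)-ss].ravel()
r=least_squares(g,[.35,-.2,.055,0]);print("bay",r.x,np.degrees(r.x[3]),r.fun.reshape(2,6,2));print(tri(st,ss))
E
```

```text
[[0.541  0.2112 0.0367]
 [0.5378 0.1656 0.0393]
 [0.4923 0.1696 0.0375]
 [0.4959 0.2151 0.0369]
 [0.5764 0.215  0.0336]
 [0.5706 0.1546 0.0361]
 [0.4236 0.1681 0.0365]
 [0.4281 0.2277 0.0364]]
meter [ 0.4997  0.1915  0.0353 -0.0912] -5.223454050717494 [[[ 0.0264 -0.8067]
  [-0.0972 -0.6386]
  [-0.0943  0.5228]
  [-0.1094  0.1966]]

 [[-0.113  -0.2637]
  [ 0.0415  0.2514]
  [-0.5636  0.3184]
  [-0.1325  0.2355]]]
bay [ 0.4761 -0.1248  0.057  -0.0885] -5.0721811421138545 [[[-0.2817 -0.9477]
  [ 0.3819 -0.9877]
  [ 0.4897 -0.3401]
  [-0.8378 -0.1956]
  [-0.7023 -0.0258]
  [-0.1918  0.1648]]

 [[-0.2044 -0.5377]
  [ 0.1698  0.1213]
  [-0.4126 -1.0993]
  [-0.4453  0.6322]
  [-0.5437  2.3048]
  [-0.7462  0.2988]]]
[[ 0.6786 -0.0853  0.1611]
 [ 0.6678 -0.2013  0.1618]
 [ 0.6592 -0.3199  0.1595]
 [ 0.4488 -0.0655  0.0428]
 [ 0.4386 -0.1813  0.0467]
 [ 0.4289 -0.2993  0.0405]]
```

```bash
cat >> h.py <<'E'
def tool(yaw,pitch): # deg; fingers down, tool x along yaw, raised by pitch
    return R.from_euler('ZY',[yaw,-pitch],degrees=True)*R.from_euler('x',180,degrees=True)
BO=np.array([.4757,-.1248,.0555]);BR=R.from_euler('ZY',[-5.1,-28],degrees=True)
def bay(p): return BO+BR.apply(np.array(p)/1e3)
def go(pos,rot,p0=None,r0=None):
    s=state()
    if p0 is None: p0=s["eef_pos"]
    if r0 is None: w=s["eef_rot"];r0=R.from_quat([*w[1:],w[0]])
    print("t",round(s["time"],2),"rotvec deg",np.round((r0.inv()*rot).as_rotvec(degrees=True),2),"shift mm",np.round(r0.inv().apply(pos-p0)*1e3,1))
E
python3 - <<'E'
from h import *
d=tool(-5.2,0)
a=np.array([.51,.1905,.16])
p1=np.array([.26,.40,.193]);w=state()["eef_rot"]
go(p1,R.from_quat([*w[1:],w[0]]))
go(a,d,p1)
E
```

```text
t 0.1 rotvec deg [0. 0. 0.] shift mm [131.2 165.7   0.5]
t 0.1 rotvec deg [ 1.100e-01  1.000e-02 -1.187e+01] shift mm [300.5 126.8  33.3]
```

Emit:
{"fn": "move_arm", "kwargs": {"increments": [[0, 0, 0, 0.026, 0.033, 0, 1], [0, 0, 0, 0.026, 0.033, 0, 1], [0, 0, 0, 0.026, 0.033, 0, 1], [0, 0, 0, 0.026, 0.033, 0, 1], [0, 0, 0, 0.026, 0.033, 0, 1]]}}

```text
time: 0.6
eef_pos: [0.2594, 0.3996, 0.1937]
eef_rot: [0.0, 0.989, -0.148, -0.0]
force: [-0.0, 0.2, -0.3]
gripper_width: 0.0874
grip_force: 0.0
```

Emit:
{"fn": "move_arm", "kwargs": {"increments": [[0, 0, 0, 0.037, 0.016, 0.004, 1], [0, 0, 0, 0.037, 0.016, 0.004, 1], [0, 0, 0, 0.037, 0.016, 0.004, 1], [0, 0, 0, 0.037, 0.016, 0.004, 1], [0, 0, 0, 0.037, 0.016, 0.004, 1], [0, 0, 0, 0.037, 0.016, 0.004, 1], [0, 0, -6, 0.037, 0.016, 0.004, 1], [0, 0, -6, 0, 0, 0, 1]]}}

```text
time: 1.4
eef_pos: [0.4759, 0.2154, 0.1648]
eef_rot: [0.001, 0.999, -0.045, -0.001]
force: [-0.3, 0.4, -0.1]
gripper_width: 0.0873
grip_force: 0.0
```

Run:
```python
from h import *
s=state();print(s["eef_pos"],s["force"],s["joint_positions"])
go(np.array([.51,.1905,.06]),tool(-5.2,0))
```

```text
[0.47589653 0.21544796 0.16475567] [-0.27073632  0.43970363 -0.07492201] [ 7.36193709e-01  2.36663346e-01 -2.84976219e-01  3.36905961e-04
 -1.05170907e+00  7.44806507e-01]
t 1.4 rotvec deg [0.12 0.09 0.06] shift mm [ 36.4  21.6 104.7]
```

Emit:
{"fn": "move_arm", "kwargs": {"increments": [[0, 0, 0, 0.018, 0.011, 0.02, 1], [0, 0, 0, 0.018, 0.011, 0.02, 1], [0, 0, 0, 0, 0, 0.03, 1], [0, 0, 0, 0, 0, 0.034, 1], [0, 0, 0, 0, 0, 0, 1]]}}

```text
time: 1.9
eef_pos: [0.5043, 0.1909, 0.0575]
eef_rot: [0.003, 0.999, -0.045, -0.005]
force: [-1.4, -0.3, -0.5]
gripper_width: 0.0873
grip_force: 0.0
```

Run:
```python
from h import *
import cv2
go(np.array([.51,.1905,.008]),tool(-5.2,0))
a=snapshot("top")[140:280,150:300];b=snapshot("side")[130:270,200:350]
cv2.imwrite("pics/g1.png",cv2.resize(np.hstack([a,b])[:,:,::-1],None,fx=2.6,fy=2.6,interpolation=cv2.INTER_CUBIC))
```

```text
t 1.9 rotvec deg [0.39 0.52 0.04] shift mm [ 6.2 -0.5 49.5]
```

View pics/g1.png

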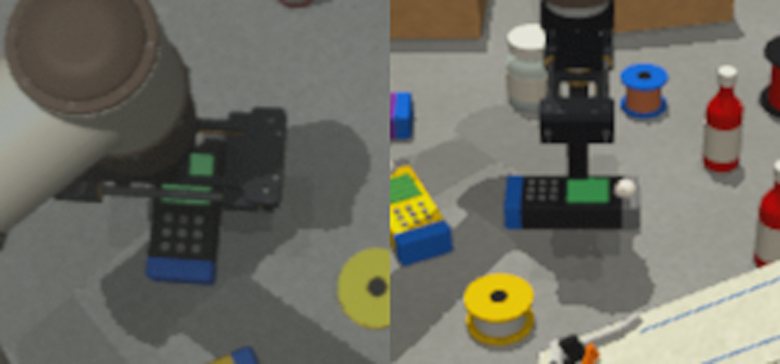

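The fingers straddle the meter just ahead of its middle, with nothing else near. I'll descend.

Emit:
{"fn": "move_arm", "kwargs": {"increments": [[0, 0, 0, 0.003, 0, 0.02, 1], [0, 0, 0, 0, 0, 0.02, 1], [0, 0, 0, 0, 0, 0.007, 1], [0, 0, 0, 0, 0, 0, 1], [0, 0, 0, 0, 0, 0, 1]]}}

```text
time: 2.5
eef_pos: [0.5119, 0.1939, 0.0167]
eef_rot: [-0.001, 0.999, -0.044, 0.001]
force: [0.1, -0.1, 0.1]
gripper_width: 0.0871
grip_force: 0.0
```

Run:
```python
from h import *
go(np.array([.51,.1905,.008]),tool(-5.2,0))
```

```text
t 2.5 rotvec deg [-0.09 -0.13  0.18] shift mm [-1.6  3.6  8.7]
```

Emit:
{"fn": "move_arm", "kwargs": {"increments": [[0, 0, 0, -0.002, 0.002, 0.007, 1], [0, 0, 0, 0, 0, 0, 1], [0, 0, 0, 0, 0, 0, 0], [0, 0, 0, 0, 0, 0, 0], [0, 0, 0, 0, 0, 0, 0], [0, 0, 0, 0, 0, 0, 0], [0, 0, 0, 0, 0, 0, 0]]}}

```text
time: 3.2
eef_pos: [0.5087, 0.1914, 0.0082]
eef_rot: [-0.0, 0.999, -0.044, 0.0]
force: [-0.9, 0.4, -0.5]
gripper_width: 0.0545
grip_force: 0.0
```

Emit:
{"fn": "move_arm", "kwargs": {"increments": [[0, 0, 0, 0, 0, 0, 0]]}}

```text
time: 3.3
eef_pos: [0.5087, 0.1914, 0.0082]
eef_rot: [-0.0, 0.999, -0.044, 0.0]
force: [0.6, -0.0, -0.2]
gripper_width: 0.047
grip_force: 0.0
```

Run:
```python
from h import *
import cv2
s=state();print(s)
a=snapshot("top")[140:280,150:300];b=snapshot("side")[130:270,200:350]
cv2.imwrite("pics/g2.png",cv2.resize(np.hstack([a,b])[:,:,::-1],None,fx=2.6,fy=2.6,interpolation=cv2.INTER_CUBIC))
```

```text
{'time': 3.3, 'joint_positions': array([ 6.58210939e-01,  4.57931589e-01, -4.18991919e-01,  2.07055692e-05,
       -6.93831743e-01,  8.24223599e-01]), 'qvel': array([-0.00025514,  0.00064046,  0.00161617, -0.00037389,  0.00054452,
       -0.00100079]), 'tau': array([ 7.82280567e-04, -3.68780458e+01,  1.29769492e+01,  2.86853783e+00,
        8.09091283e-02, -9.47448575e-05]), 'eef_pos': array([0.50872633, 0.19136274, 0.0081685 ]), 'eef_rot': array([-8.21484281e-06,  9.99024534e-01, -4.41585714e-02,  1.99537496e-05]), 'force': array([ 0.56536941, -0.01746736, -0.1648992 ]), 'moment': array([ 0.02464452, -0.01798203, -0.00845144]), 'grip_force': 0.0, 'gripper_width': 0.04700533048384555}
```

View pics/g2.png

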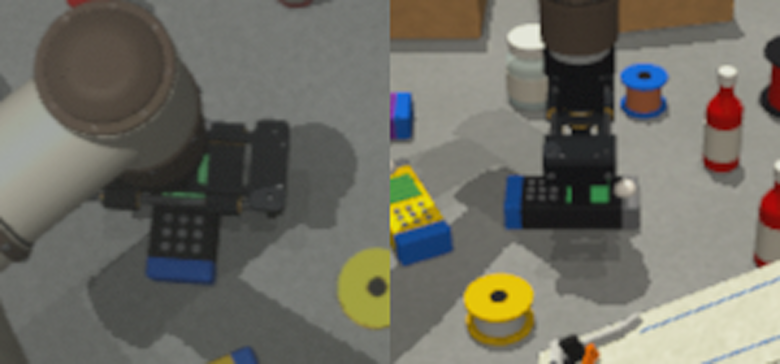

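Run:
```python
from h import *
for n,ox,oy,sx in(("top",150,140,0),("side",200,130,390)):
  for X in [(.504,.147,.0575),(.504,.234,.0575),(.5087,.168,.008),(.5087,.215,.008),(.5087,.168,.078),(.5,.191,.034),(.5,.1615,.034)]:
    print(n,X,np.round((proj(n,np.array([X]))[0]-[ox,oy])*2.6+[sx,0]))
```

```text
top (0.504, 0.147, 0.0575) [232. 184.]
top (0.504, 0.234, 0.0575) [135. 188.]
top (0.5087, 0.168, 0.008) [215. 191.]
top (0.5087, 0.215, 0.008) [165. 192.]
top (0.5087, 0.168, 0.078) [206. 175.]
top (0.5, 0.191, 0.034) [186. 195.]
top (0.5, 0.1615, 0.034) [219. 194.]
side (0.504, 0.147, 0.0575) [578. 199.]
side (0.504, 0.234, 0.0575) [572. 153.]
side (0.5087, 0.168, 0.008) [581. 223.]
side (0.5087, 0.215, 0.008) [577. 197.]
side (0.5087, 0.168, 0.078) [580. 172.]
side (0.5, 0.191, 0.034) [571. 192.]
side (0.5, 0.1615, 0.034) [573. 209.]
```

Emit:
{"fn": "move_arm", "kwargs": {"increments": [[0, 0, 0, 0, 0, 0, 0]]}}

```text
time: 3.5
eef_pos: [0.5087, 0.1914, 0.0082]
eef_rot: [-0.0, 0.999, -0.044, 0.0]
force: [-0.5, -0.3, -0.4]
gripper_width: 0.0312
grip_force: 0.0
```

The reported width (31 mm) is far below the meter's 60 mm and there is no grip force, so those readings conflict. I'll look closely before doing anything else.

Run:
```python
from h import *
import cv2
s=state();print(s["gripper_width"],s["time"])
a=snapshot("top")[170:250,195:295];b=snapshot("side")[165:245,220:320]
o=np.vstack([a,b])[:,:,::-1]; o=np.hstack([a,b])[:,:,::-1]
o=(255*(o/255.)**.5).astype(np.uint8)
cv2.imwrite("pics/g3.png",cv2.resize(o,None,fx=4,fy=4,interpolation=cv2.INTER_CUBIC))
```

```text
0.031234708477351145 3.5
```

View pics/g3.png

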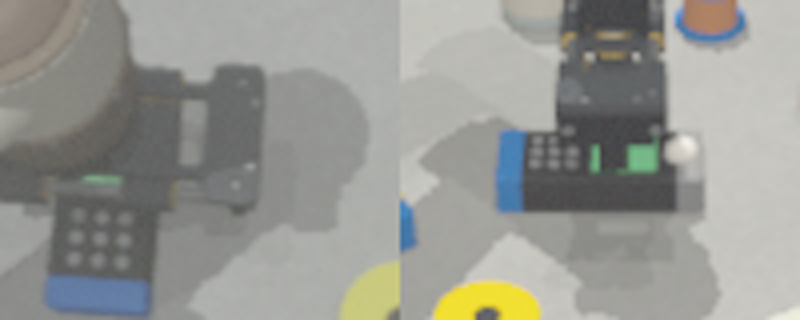

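Run:
```python
from h import *
import cv2
t=tool(-17.1,0);p=np.array([.1832,.5969,.1932])
pts=[p+t.apply([0,y,-z]) for z in(0,.019,.07) for y in(-.0435,0,.0435)]+[p+t.apply([x,y,-.07]) for x in(-.0375,.0375) for y in(-.095,.095)]
a=proj("side",np.array(pts));b=proj("top",np.array(pts));print(np.c_[a,b].round(1))
s=cv2.imread("pics/side0.png")[0:110,100:230];tt=cv2.imread("pics/top0.png")[320:420,0:140]
s=np.ascontiguousarray(s)
o=cv2.resize(s,None,fx=5,fy=5,interpolation=cv2.INTER_CUBIC);o=(255*(o/255.)**.6).astype(np.uint8)
for i,q in enumerate(a): cv2.circle(o,tuple(int(v) for v in (q-[100,0]+.5)*5),4,[(0,0,255),(0,255,0),(255,255,0),(255,0,255)][i//3] if i<9 else (255,0,255),-1)
cv2.imwrite("pics/s0.png",o)
```

```text
[[170.7  93.  -29.7 368.1]
 [165.7  98.4  -8.2 374.8]
 [160.5 104.   13.5 381.5]
 [169.8  87.7 -37.4 370. ]
 [164.8  93.  -15.4 376.9]
 [159.5  98.5   6.8 383.8]
 [167.6  73.2 -60.3 375.7]
 [162.4  78.3 -36.8 383.1]
 [157.   83.6 -13.1 390.5]
 [163.2  66.7 -97.4 389.7]
 [139.1  89.2   6.7 422.8]
 [183.8  68.2 -78.6 344.8]
 [161.5  91.1  23.7 376.4]]
```

View pics/s0.png

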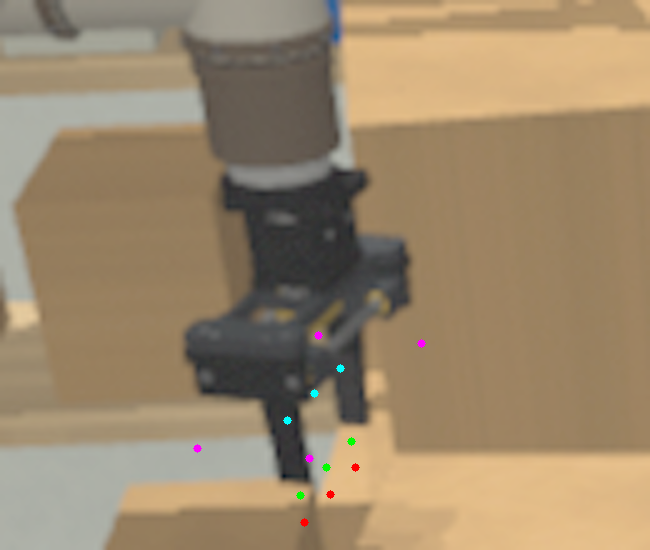

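The marked tip positions sit about 9 px (roughly 35–40 mm) below the visible fingertips, so the real fingertips are higher than reported. That explains the fingers closing freely above the meter. I'll check with the top view whether the offset is purely along z, and reopen.

Run:
```python
from h import *
for dz in(0,.038):
  for X in [(.509,.096,.078),(.509,.096,.13),(.509+.0375,.096,.13),(.509-.0375,.096,.13)]:
    X=np.array(X)+[0,0,dz];print(dz,X,proj("top",X[None])[0].round(1),"crop",((proj("top",X[None])[0]-[195,170])*4).round())
```

```text
0 [0.509 0.096 0.078] [260.9 206.3] crop [264. 145.]
0 [0.509 0.096 0.13 ] [259.9 201.3] crop [259. 125.]
0 [0.5465 0.096  0.13  ] [259.4 184.3] crop [258.  57.]
0 [0.4715 0.096  0.13  ] [260.3 218.5] crop [261. 194.]
0.038 [0.509 0.096 0.116] [260.2 202.7] crop [261. 131.]
0.038 [0.509 0.096 0.168] [259.  197.2] crop [256. 109.]
0.038 [0.5465 0.096  0.168 ] [258.6 179.5] crop [254.  38.]
0.038 [0.4715 0.096  0.168 ] [259.5 215.2] crop [258. 181.]
```

Emit:
{"fn": "move_arm", "kwargs": {"increments": [[0, 0, 0, 0, 0, 0, 1], [0, 0, 0, 0, 0, 0, 1], [0, 0, 0, 0, 0, 0, 1], [0, 0, 0, 0, 0, 0, 1], [0, 0, 0, 0, 0, 0, 1], [0, 0, 0, 0, 0, 0, 1], [0, 0, 0, 0, 0, 0, 1], [0, 0, 0, 0, 0, 0, 1]]}}

```text
time: 4.4
eef_pos: [0.5087, 0.1914, 0.0082]
eef_rot: [-0.0, 0.999, -0.044, 0.0]
force: [0.2, -0.0, -0.2]
gripper_width: 0.0787
grip_force: 0.0
```

The y and x extents match, so the offset is only along the tool axis. I'll find it by feel: go down open beside the meter until the tips touch the bench.

Emit:
{"fn": "move_arm", "kwargs": {"increments": [[0, 0, 0, 0, 0, 0, 1], [0, 0, 0, 0, 0, 0, 1], [0, 0, 0, 0, 0, 0.005, 1], [0, 0, 0, 0, 0, 0.005, 1], [0, 0, 0, 0, 0, 0.005, 1], [0, 0, 0, 0, 0, 0, 1]]}}

```text
time: 5.0
eef_pos: [0.508, 0.1909, -0.008]
eef_rot: [0.001, 0.999, -0.044, -0.001]
force: [0.6, -0.2, 0.4]
gripper_width: 0.0874
grip_force: 0.0
```

Emit:
{"fn": "move_arm", "kwargs": {"increments": [[0, 0, 0, 0, 0, 0.005, 1], [0, 0, 0, 0, 0, 0, 1]]}}

```text
time: 5.2
eef_pos: [0.5083, 0.1911, -0.0125]
eef_rot: [0.0, 0.999, -0.044, -0.0]
force: [0.3, -0.2, 0.8]
gripper_width: 0.0869
grip_force: 0.0
```

Emit:
{"fn": "move_arm", "kwargs": {"increments": [[0, 0, 0, 0, 0, 0.004, 1], [0, 0, 0, 0, 0, 0, 1]]}}

```text
time: 5.4
eef_pos: [0.5084, 0.1912, -0.0163]
eef_rot: [0.0, 0.999, -0.044, -0.0]
force: [-0.0, -0.5, 0.3]
gripper_width: 0.087
grip_force: 0.0
```

Emit:
{"fn": "move_arm", "kwargs": {"increments": [[0, 0, 0, 0, 0, 0.004, 1], [0, 0, 0, 0, 0, 0, 1]]}}

```text
time: 5.6
eef_pos: [0.5084, 0.1911, -0.0203]
eef_rot: [0.0, 0.999, -0.044, -0.0]
force: [0.6, -0.2, 0.6]
gripper_width: 0.0869
grip_force: 0.0
```

Emit:
{"fn": "move_arm", "kwargs": {"increments": [[0, 0, 0, 0, 0, 0.003, 1], [0, 0, 0, 0, 0, 0, 1]]}}

```text
time: 5.8
eef_pos: [0.5084, 0.1912, -0.0232]
eef_rot: [0.0, 0.999, -0.044, -0.0]
force: [-0.4, -0.4, -0.0]
gripper_width: 0.0873
grip_force: 0.0
```

Emit:
{"fn": "move_arm", "kwargs": {"increments": [[0, 0, 0, 0, 0, 0.003, 1], [0, 0, 0, 0, 0, 0, 1]]}}

```text
time: 6.0
eef_pos: [0.5084, 0.1912, -0.0262]
eef_rot: [0.0, 0.999, -0.044, -0.0]
force: [-0.0, -0.1, -0.1]
gripper_width: 0.0871
grip_force: 0.0
```

Emit:
{"fn": "move_arm", "kwargs": {"increments": [[0, 0, 0, 0, 0, 0.003, 1], [0, 0, 0, 0, 0, 0, 1]]}}

```text
time: 6.2
eef_pos: [0.5091, 0.1916, -0.0279]
eef_rot: [-0.0, 0.999, -0.044, 0.0]
force: [-0.9, 0.6, 5.7]
gripper_width: 0.0868
grip_force: 3.0
```

Contact is at a reported z of about -28 mm, so the fingertips are 28 mm short of the reported TCP. I'll rise 7 mm and grip.

Emit:
{"fn": "move_arm", "kwargs": {"increments": [[0, 0, 0, 0, 0, -0.007, 1], [0, 0, 0, 0, 0, 0, 0], [0, 0, 0, 0, 0, 0, 0], [0, 0, 0, 0, 0, 0, 0], [0, 0, 0, 0, 0, 0, 0], [0, 0, 0, 0, 0, 0, 0], [0, 0, 0, 0, 0, 0, 0]]}}

```text
time: 6.9
eef_pos: [0.5089, 0.1917, -0.0221]
eef_rot: [-0.0, 0.999, -0.044, 0.0]
force: [0.7, 2.1, -2.4]
gripper_width: 0.0598
grip_force: 29.9
```

Emit:
{"fn": "move_arm", "kwargs": {"increments": [[0, 0, 0, 0, 0, -0.01, 0], [0, 0, 0, 0, 0, -0.02, 0], [0, 0, 0, 0, 0, -0.03, 0], [0, 0, 0, 0, 0, -0.04, 0], [0, 0, 0, 0, 0, -0.04, 0], [0, 0, 0, 0, 0, -0.04, 0], [0, 0, 0, 0, 0, 0, 0]]}}

```text
time: 7.6
eef_pos: [0.5117, 0.1927, 0.1646]
eef_rot: [-0.003, 0.999, -0.044, 0.005]
force: [1.5, 0.7, -4.1]
gripper_width: 0.0599
grip_force: 29.9
```

```bash
cat >> h.py <<'E'
OFF=.028
E
python3 - <<'E'
from h import *
s=state();print(s["force"],s["moment"],s["joint_positions"].round(2))
# contact-tip target for: meter centre at slope x=130, grasp 9 mm ahead, tip 6.5 mm above underside, 40 mm clear of the floor
d=tool(-5.1,28)
tip=bay([139,0,46.5]); tcp=tip+d.apply([0,0,OFF]);print(tip,tcp)
go(tcp,d)
E
```

```text
[ 1.50389929  0.66444628 -4.09080451] [ 0.11324768 -0.24840428  0.05841333] [ 0.66  0.27 -0.24  0.   -1.05  0.82]
[ 0.57619983 -0.13376937  0.16181361] [ 0.589293   -0.1349379   0.13709108]
t 7.6 rotvec deg [-4.000e-01  2.742e+01 -1.000e-02] shift mm [105.7 319.8  26.4]
```

Emit:
{"fn": "move_arm", "kwargs": {"increments": [[0, 0, 0, 0.01, 0.03, 0, 0], [0, 0, 0, 0.014, 0.045, 0, 0], [0, 0, 0, 0.014, 0.045, 0, 0], [0, 0, 0, 0.014, 0.045, 0, 0], [0, 0, 0, 0.014, 0.045, 0, 0], [0, 0, 0, 0.014, 0.045, 0, 0], [0, 0, 0, 0.014, 0.04, 0, 0], [0, 0, 0, 0.01, 0.025, 0, 0]]}}

```text
time: 8.4
eef_pos: [0.5821, -0.1394, 0.1559]
eef_rot: [-0.0, 0.999, -0.046, -0.003]
force: [-0.8, 1.1, -6.0]
gripper_width: 0.0601
grip_force: 29.9
```

Emit:
{"fn": "move_arm", "kwargs": {"increments": [[0, 5.5, 0, 0, 0, 0, 0], [0, 5.5, 0, 0, 0, 0, 0], [0, 5.5, 0, 0, 0, 0, 0], [0, 5.5, 0, 0, 0, 0, 0], [0, 5.5, 0, 0, 0, 0, 0], [0, 0, 0, 0, 0, 0, 0], [0, 0, 0, 0, 0, 0, 0]]}}

```text
time: 9.1
eef_pos: [0.5811, -0.137, 0.1558]
eef_rot: [0.011, 0.971, -0.043, 0.234]
force: [1.9, 0.2, -4.9]
gripper_width: 0.0595
grip_force: 29.9
```

Run:
```python
from h import *
import cv2
s=state();print(s["eef_pos"],s["force"],s["moment"],s["joint_positions"].round(2),s["gripper_width"])
d=tool(-5.1,28)
tcp=bay([139,0,46.5])+d.apply([0,0,OFF]);go(tcp,d)
w=s["eef_rot"];r=R.from_quat([*w[1:],w[0]])
for nm,tip in(("toolz",s["eef_pos"]-r.apply([0,0,OFF])),("world",s["eef_pos"]+[0,0,OFF])):
    X=np.array([tip+r.apply([x-.009,y,.0065-z]) for x in(-.075,.075) for y in(.03,-.03) for z in(0,.034)])
    print(nm,((proj("side",X)-[245,150])*4).round().tolist())
im=snapshot("side")[150:290,245:435]
cv2.imwrite("pics/g4.png",cv2.resize(im[:,:,::-1],None,fx=4,fy=4,interpolation=cv2.INTER_CUBIC))
```

```text
[ 0.58113926 -0.13702869  0.15582698] [ 1.8786868   0.22197176 -4.86724365] [ 0.03359592  1.36623169 -0.03890415] [ 0.08  0.16 -0.6   0.22 -0.35  1.21] 0.05948536252664973
t 9.1 rotvec deg [0.06 0.89 0.02] shift mm [-1.5 -2.8 20.3]
toolz [[133.0, 455.0], [104.0, 414.0], [133.0, 381.0], [106.0, 341.0], [389.0, 361.0], [363.0, 317.0], [377.0, 288.0], [353.0, 244.0]]
world [[157.0, 451.0], [128.0, 410.0], [156.0, 377.0], [128.0, 337.0], [414.0, 357.0], [389.0, 312.0], [401.0, 284.0], [377.0, 240.0]]
```

View pics/g4.png

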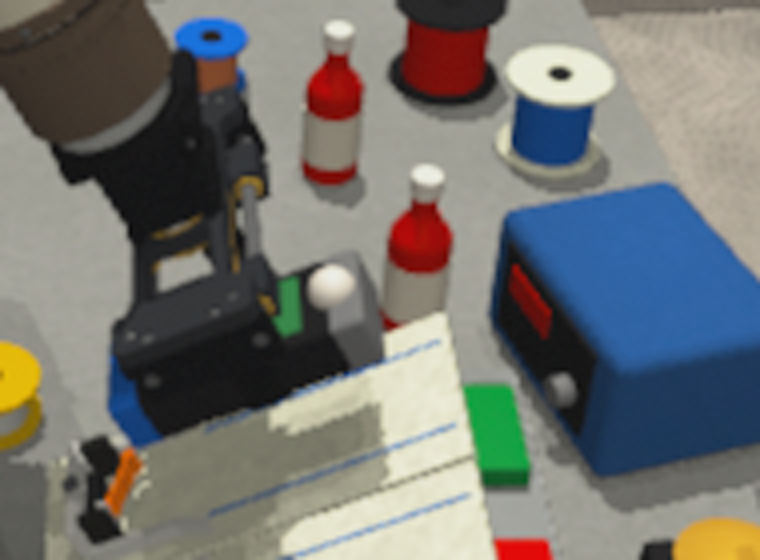

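The head lower corner at (384,358) matches a tool-axis offset (predicted 389,361; a world-z offset would give 414). The meter is held parallel above the left bay, dome at the high end. I'll descend.

Emit:
{"fn": "move_arm", "kwargs": {"increments": [[0, 0.9, 0, -0.001, -0.003, 0.01, 0], [0, 0, 0, 0, 0, 0.01, 0], [0, 0, 0, 0, 0, 0.01, 0], [0, 0, 0, 0, 0, 0.01, 0], [0, 0, 0, 0, 0, 0.01, 0], [0, 0, 0, 0, 0, 0, 0], [0, 0, 0, 0, 0, 0, 0]]}}

```text
time: 9.85
eef_pos: [0.6076, -0.1361, 0.1137]
eef_rot: [0.011, 0.969, -0.043, 0.244]
force: [0.1, 0.2, -5.5]
gripper_width: 0.0601
grip_force: 29.9
```

```bash
cat >> h.py <<'E'
def rep(tx=139,tz=6.5,ty=0):
    s=state();w=s["eef_rot"];r=R.from_quat([*w[1:],w[0]]);d=tool(-5.1,28)
    tip=s["eef_pos"]-r.apply([0,0,OFF]);print("tip in bay mm",(BR.inv().apply(tip-BO)*1e3).round(1),"force tool",r.inv().apply(s["force"]).round(1),"mom",r.inv().apply(s["moment"]).round(2))
    go(bay([tx,ty,tz])+d.apply([0,0,OFF]),d)
E
python3 -c "
from h import *
rep()"
```

```text
tip in bay mm [144.1   0.4  17.2] force tool [-2.5 -0.2  4.9] mom [-0.01 -1.63 -0.02]
t 9.85 rotvec deg [-0.02 -0.3   0.02] shift mm [-5.3  0.5 10.7]
```

Emit:
{"fn": "move_arm", "kwargs": {"increments": [[0, -0.3, 0, -0.002, 0, 0.004, 0], [0, 0, 0, -0.002, 0, 0.003, 0], [0, 0, 0, 0, 0, 0, 0]]}}

```text
time: 10.15
eef_pos: [0.6072, -0.1364, 0.1073]
eef_rot: [0.009, 0.97, -0.043, 0.241]
force: [-0.2, 0.3, -5.2]
gripper_width: 0.0601
grip_force: 29.9
```

Emit:
{"fn": "move_arm", "kwargs": {"increments": [[0, 0, 0, 0, 0, 0.002, 0], [0, 0, 0, 0, 0, 0, 0]]}}

```text
time: 10.35
eef_pos: [0.6084, -0.1365, 0.1062]
eef_rot: [0.009, 0.97, -0.042, 0.241]
force: [-1.3, -0.5, -4.6]
gripper_width: 0.06
grip_force: 29.9
```

```bash
python3 -c "
from h import *
rep()"
```

```text
tip in bay mm [141.5  -0.   10.2] force tool [-3.2  0.6  3.5] mom [-0.   -1.63 -0.01]
t 10.35 rotvec deg [-0.21  0.13  0.04] shift mm [-2.5  0.1  3.7]
```

Emit:
{"fn": "move_arm", "kwargs": {"increments": [[0, 0, 0, 0, 0, 0.002, 0], [0, 0, 0, 0, 0, 0, 0]]}}

```text
time: 10.55
eef_pos: [0.6094, -0.1369, 0.1047]
eef_rot: [0.009, 0.97, -0.042, 0.24]
force: [-0.1, 0.4, -5.1]
gripper_width: 0.0599
grip_force: 29.9
```

Emit:
{"fn": "move_arm", "kwargs": {"increments": [[0, 0, 0, 0, 0, 0.001, 0], [0, 0, 0, 0, 0, 0, 0]]}}

```text
time: 10.75
eef_pos: [0.6098, -0.137, 0.104]
eef_rot: [0.009, 0.97, -0.042, 0.24]
force: [0.1, -0.2, -5.9]
gripper_width: 0.0597
grip_force: 29.9
```

```bash
python3 -c "
from h import *
rep()"
```

```text
tip in bay mm [141.8  -0.4   7.6] force tool [-2.7  0.2  5.3] mom [-0.04 -1.59  0.04]
t 10.75 rotvec deg [-0.26  0.22  0.03] shift mm [-2.6 -0.2  1.1]
```

Emit:
{"fn": "move_arm", "kwargs": {"increments": [[0, 0, 0, 0, 0, 0.001, 0], [0, 0, 0, 0, 0, 0, 0]]}}

```text
time: 10.95
eef_pos: [0.6103, -0.1371, 0.1033]
eef_rot: [0.008, 0.97, -0.042, 0.24]
force: [-0.1, -0.8, -4.6]
gripper_width: 0.0601
grip_force: 29.9
```

Emit:
{"fn": "move_arm", "kwargs": {"increments": [[0, 0, 0, 0, 0, 0.001, 0], [0, 0, 0, 0, 0, 0, 0]]}}

```text
time: 11.15
eef_pos: [0.6108, -0.1372, 0.1027]
eef_rot: [0.008, 0.97, -0.042, 0.24]
force: [-0.4, 0.9, -4.6]
gripper_width: 0.0599
grip_force: 29.9
```

```bash
python3 -c "
from h import *
rep()"
```

```text
tip in bay mm [142.1  -0.5   6. ] force tool [-2.5 -0.8  3.8] mom [-0.09 -1.64  0.05]
t 11.15 rotvec deg [-0.3   0.26  0.03] shift mm [-3.  -0.4 -0.5]
```

Emit:
{"fn": "move_arm", "kwargs": {"increments": [[0, 0, 0, 0, 0, 0.001, 0], [0, 0, 0, 0, 0, 0, 0]]}}

```text
time: 11.35
eef_pos: [0.6109, -0.1373, 0.1026]
eef_rot: [0.008, 0.97, -0.042, 0.239]
force: [-4.7, 2.3, -0.0]
gripper_width: 0.06
grip_force: 29.9
```

Emit:
{"fn": "move_arm", "kwargs": {"increments": [[0, 0, 0, 0, 0, 0.001, 0], [0, 0, 0, 0, 0, 0, 0]]}}

```text
time: 11.55
eef_pos: [0.6109, -0.1373, 0.1025]
eef_rot: [0.008, 0.97, -0.042, 0.239]
force: [-11.1, 6.4, 6.1]
gripper_width: 0.06
grip_force: 29.9
```

```bash
python3 -c "
from h import *
rep()"
```

```text
tip in bay mm [142.1  -0.6   5.8] force tool [ -7.4  -5.4 -10.8] mom [ 0.93 -2.83  0.  ]
t 11.55 rotvec deg [-0.32  0.28  0.04] shift mm [-3.  -0.4 -0.7]
```

Floor contact at tip height 5.8 mm. I'll back off to light contact, take out the small roll error, and slide down in small steps.

Emit:
{"fn": "move_arm", "kwargs": {"increments": [[-0.3, 0.2, 0, 0, 0, -0.001, 0], [0, 0, 0, 0, 0, 0, 0]]}}

```text
time: 11.75
eef_pos: [0.6119, -0.1379, 0.1041]
eef_rot: [0.009, 0.97, -0.042, 0.24]
force: [-0.0, 0.2, -5.4]
gripper_width: 0.0595
grip_force: 29.9
```

```bash
python3 -c "
from h import *
rep()"
```

```text
tip in bay mm [143.7  -1.1   6.6] force tool [-2.5 -0.2  4.7] mom [-0.04 -1.59 -0.  ]
t 11.75 rotvec deg [-0.16  0.19  0.06] shift mm [-4.7 -1.   0.2]
```

Emit:
{"fn": "move_arm", "kwargs": {"increments": [[0, 0, 0, -0.004, -0.001, 0, 0], [0, 0, 0, -0.004, 0, 0, 0], [0, 0, 0, -0.004, 0, 0, 0], [0, 0, 0, 0, 0, 0, 0], [0, 0, 0, 0, 0, 0, 0]]}}

```text
time: 12.25
eef_pos: [0.6019, -0.1373, 0.1008]
eef_rot: [0.007, 0.971, -0.042, 0.237]
force: [-0.6, -0.1, -4.7]
gripper_width: 0.0596
grip_force: 29.9
```

```bash
python3 -c "
from h import *
rep()"
```

```text
tip in bay mm [133.5  -1.4   8.4] force tool [-2.6  0.2  3.9] mom [ 0.   -1.53  0.01]
t 12.25 rotvec deg [-0.41  0.55  0.04] shift mm [ 5.8 -1.2  1.9]
```

Emit:
{"fn": "move_arm", "kwargs": {"increments": [[-0.4, 0.5, 0, -0.003, -0.001, 0.001, 0], [0, 0, 0, -0.003, 0, 0, 0], [0, 0, 0, 0, 0, 0, 0]]}}

```text
time: 12.55
eef_pos: [0.5976, -0.138, 0.1016]
eef_rot: [0.007, 0.971, -0.042, 0.237]
force: [-0.4, -0.4, -5.3]
gripper_width: 0.06
grip_force: 29.9
```

```bash
python3 -c "
from h import *
rep(125)"
```

```text
tip in bay mm [130.2  -2.5  11.1] force tool [-2.8  0.5  4.5] mom [-0.02 -1.62  0.02]
t 12.55 rotvec deg [-0.4   0.57  0.01] shift mm [-4.8 -2.3  4.7]
```

Emit:
{"fn": "move_arm", "kwargs": {"increments": [[0, 0, 0, 0, 0, 0, 0], [0, 0, 0, 0, 0, 0, 0]]}}

```text
time: 12.75
eef_pos: [0.5982, -0.1379, 0.1018]
eef_rot: [0.007, 0.97, -0.042, 0.237]
force: [-0.1, -0.1, -5.3]
gripper_width: 0.0599
grip_force: 29.9
```

```bash
python3 -c "
from h import *
rep(125)"
```

```text
tip in bay mm [130.8  -2.3  11. ] force tool [-2.5  0.1  4.7] mom [-0.04 -1.63 -0.05]
t 12.75 rotvec deg [-0.41  0.53  0.04] shift mm [-5.5 -2.1  4.6]
```

```bash
python3 -c "
from h import *
print(state()['joint_positions'].round(3))"
```

```text
[ 0.051  0.257 -0.688  0.368 -0.16   1.084]
```

Joint 5 is at its limit (-0.16), so a 28° tool tilt can't be held further down the slope. The pads close on the meter's sides, so I can pivot the tool about the pad axis while the meter lies on the floor. First I'll estimate where the stop is and plan the pivot.

Run:
```python
from h import *
def hit(n,uv,h):
    return least_squares(lambda q:proj(n,(BO+BR.apply([q[0],q[1],h]))[None])[0]-uv,[.03,0]).x*1e3
for u in[(425,337),(503,340)]: print("top pad",hit("top",px([u],325,100,3,360)[0],.026).round(1))
print("top lever tip",hit("top",px([(441,324)],325,100,3,360)[0],.020).round(1))
for u in[(118,152),(119,225)]: print("side pad",hit("side",px([u],245,225,4)[0],.026).round(1))
print("side lever tip",hit("side",px([(140,155)],245,225,4)[0],.020).round(1))
# grasp point in bay now
s=state();w=s["eef_rot"];r=R.from_quat([*w[1:],w[0]])
print("grasp",(BR.inv().apply(s["eef_pos"]-r.apply([0,0,OFF+.019])-BO)*1e3).round(1))
```

```text
top pad [23.7 32. ]
top pad [ 24.6 -25.3]
top lever tip [32.6 20.2]
side pad [26.9 16.8]
side pad [ 28.  -41.5]
side lever tip [38.2 14.3]
grasp [131.   -2.5  30. ]
```

The stop face is around x ≈ 20–25 mm, so the fingers stay clear of the guides. Pivoting the tool about the grasp point lets the head edge meet the floor and the meter turn in the pads.

Emit:
{"fn": "move_arm", "kwargs": {"increments": [[0, -2.5, 0, -0.002, -0.001, 0, 0], [0, -2.5, 0, -0.002, -0.001, 0, 0], [0, -2.5, 0, -0.002, 0, 0, 0], [0, 0, 0, 0, 0, 0, 0]]}}

```text
time: 13.15
eef_pos: [0.5943, -0.1354, 0.1002]
eef_rot: [0.004, 0.984, -0.043, 0.174]
force: [-0.5, -0.1, -2.1]
gripper_width: 0.0601
grip_force: 30.0
```

```bash
cat >> h.py <<'E'
def rep2(tx,tz,pitch,ty=0): # grasp point in bay
    s=state();w=s["eef_rot"];r=R.from_quat([*w[1:],w[0]]);d=tool(-5.1,pitch)
    g=s["eef_pos"]-r.apply([0,0,OFF+.019])
    F=BR.inv().apply(s["force"])
    print("grasp bay",(BR.inv().apply(g-BO)*1e3).round(1),"force bay",F.round(1),"mom",BR.inv().apply(s["moment"]).round(2),"pitch",np.degrees(np.arcsin(r.apply([1,0,0])[2])).round(1),"j5",s["joint_positions"][4].round(3))
    x=r.inv().apply(BR.apply([-1,0,0]));print("downslope unit in tool",x.round(3))
    go(bay([tx,ty,tz])+d.apply([0,0,OFF+.019]),d)
E
python3 -c "
from h import *
rep2(131,25,8)"
```

```text
grasp bay [132.6  -0.3  30.1] force bay [-1.4 -0.2 -1.6] mom [-0.03  1.09  0.04] pitch 20.1 j5 -0.436
downslope unit in tool [-0.99   0.     0.138]
t 13.15 rotvec deg [ -0.41 -12.07   0.08] shift mm [-10.7   0.    4.2]
```

Emit:
{"fn": "move_arm", "kwargs": {"increments": [[0, -2.4, 0, -0.002, 0, 0, 0], [0, -2.4, 0, -0.002, 0, 0, 0], [0, 0, 0, 0, 0, 0, 0]]}}

```text
time: 13.45
eef_pos: [0.5906, -0.1353, 0.0989]
eef_rot: [0.003, 0.99, -0.043, 0.134]
force: [-2.9, 0.4, 0.3]
gripper_width: 0.06
grip_force: 30.0
```

Emit:
{"fn": "move_arm", "kwargs": {"increments": [[0, -2.4, 0, -0.002, 0, 0, 0], [0, -2.4, 0, -0.002, 0, 0, 0], [-0.3, -2.4, 0, -0.002, 0, 0, 0], [0, 0, 0, 0, 0, 0, 0]]}}

```text
time: 13.85
eef_pos: [0.5847, -0.135, 0.0971]
eef_rot: [0.003, 0.997, -0.043, 0.071]
force: [-1.1, -1.9, -0.5]
gripper_width: 0.0596
grip_force: 30.0
```

```bash
python3 -c "
from h import *
rep2(131,25,8)"
```

```text
grasp bay [132.2  -0.5  29.5] force bay [-1.  -1.9 -0. ] mom [-0.61  0.14  0.09] pitch 8.2 j5 -0.752
downslope unit in tool [-0.941 -0.002  0.339]
t 13.85 rotvec deg [-0.04 -0.17  0.16] shift mm [ 0.3 -0.4  4.7]
```

Emit:
{"fn": "move_arm", "kwargs": {"increments": [[0, 0, 0, 0.0007, 0, 0.0019, 0], [0, 0, 0, 0.0003, 0, 0.0009, 0], [0, 0, 0, 0, 0, 0, 0]]}}

```text
time: 14.15
eef_pos: [0.5851, -0.1349, 0.0941]
eef_rot: [0.003, 0.997, -0.043, 0.07]
force: [0.7, -1.4, 0.1]
gripper_width: 0.06
grip_force: 30.0
```

```bash
python3 -c "
from h import *
rep2(131,25,8)"
```

```text
grasp bay [131.1  -0.4  26.8] force bay [ 0.8 -1.4 -0.3] mom [-0.61  0.09  0.09] pitch 8.1 j5 -0.748
downslope unit in tool [-0.94  -0.002  0.341]
t 14.15 rotvec deg [-0.07 -0.08  0.16] shift mm [ 0.4 -0.3  1.7]
```

Emit:
{"fn": "move_arm", "kwargs": {"increments": [[0, 0, 0, 0.0004, 0, 0.0012, 0], [0, 0, 0, 0.0002, 0, 0.0005, 0], [0, 0, 0, 0, 0, 0, 0]]}}

```text
time: 14.45
eef_pos: [0.5853, -0.1349, 0.0922]
eef_rot: [0.003, 0.997, -0.043, 0.069]
force: [-1.3, -2.4, -0.6]
gripper_width: 0.0598
grip_force: 30.0
```

```bash
python3 -c "
from h import *
rep2(131,25,8)"
```

```text
grasp bay [130.6  -0.3  24.9] force bay [-1.2 -2.5 -0. ] mom [-0.71  0.32  0.15] pitch 7.9 j5 -0.747
downslope unit in tool [-0.939 -0.002  0.343]
t 14.45 rotvec deg [-0.06  0.05  0.16] shift mm [ 0.4 -0.3 -0.3]
```

Emit:
{"fn": "move_arm", "kwargs": {"increments": [[0, 0, 0, 0.0002, 0, 0.0006, 0], [0, 0, 0, 0, 0, 0, 0]]}}

```text
time: 14.65
eef_pos: [0.5854, -0.1349, 0.0916]
eef_rot: [0.003, 0.997, -0.043, 0.069]
force: [-1.6, -1.9, -0.1]
gripper_width: 0.0601
grip_force: 30.0
```

```bash
python3 -c "
from h import *
rep2(131,25,8)"
```

```text
grasp bay [130.4  -0.4  24.3] force bay [-1.3 -2.   0.5] mom [-0.75  0.53  0.19] pitch 7.9 j5 -0.746
downslope unit in tool [-0.939 -0.002  0.343]
t 14.65 rotvec deg [-0.06  0.09  0.16] shift mm [ 0.4 -0.3 -0.8]
```

Emit:
{"fn": "move_arm", "kwargs": {"increments": [[0, 0, 0, 0.0002, 0, 0.0006, 0], [0, 0, 0, 0, 0, 0, 0]]}}

```text
time: 14.85
eef_pos: [0.5854, -0.1349, 0.0916]
eef_rot: [0.003, 0.997, -0.043, 0.069]
force: [-5.1, -1.7, 4.2]
gripper_width: 0.0596
grip_force: 30.0
```

```bash
python3 -c "
from h import *
rep2(131,25,8)"
```

```text
grasp bay [130.4  -0.4  24.3] force bay [-2.4 -2.1  6. ] mom [-0.62  1.07  0.05] pitch 7.9 j5 -0.747
downslope unit in tool [-0.939 -0.002  0.344]
t 14.85 rotvec deg [-0.06  0.1   0.16] shift mm [ 0.4 -0.3 -0.9]
```

The meter is flat on the floor: height stopped changing and the force rose. Now I'll slide down the slope by feel.

Emit:
{"fn": "move_arm", "kwargs": {"increments": [[0, 0, 0, -0.0029, 0, 0.0006, 0], [0, 0, 0, -0.0028, 0, 0.001, 0], [0, 0, 0, 0, 0, 0, 0]]}}

```text
time: 15.15
eef_pos: [0.5818, -0.134, 0.0896]
eef_rot: [0.003, 0.997, -0.042, 0.071]
force: [-0.2, -0.3, 4.4]
gripper_width: 0.0599
grip_force: 30.0
```

```bash
python3 -c "
from h import *
rep2(131,24.3,8)"
```

```text
grasp bay [126.    0.2  24.3] force bay [ 1.9 -0.3  3.9] mom [-0.25 -0.13  0.08] pitch 8.1 j5 -0.733
downslope unit in tool [-0.94  -0.003  0.34 ]
t 15.15 rotvec deg [-0.09 -0.12  0.22] shift mm [ 4.6  0.2 -1.7]
```

Emit:
{"fn": "move_arm", "kwargs": {"increments": [[0, 0, 0, -0.0028, 0, 0.001, 0], [0, 0, 0, -0.0028, 0, 0.001, 0], [0, 0, 0, 0, 0, 0, 0]]}}

```text
time: 15.45
eef_pos: [0.5758, -0.1336, 0.0864]
eef_rot: [0.002, 0.997, -0.043, 0.07]
force: [1.4, 0.8, 5.0]
gripper_width: 0.0598
grip_force: 30.0
```

```bash
python3 -c "
from h import *
rep2(131,24.3,8)"
```

```text
grasp bay [119.3   0.   24.3] force bay [3.5 0.9 3.8] mom [ 0.02 -0.27  0.02] pitch 8.0 j5 -0.722
downslope unit in tool [-0.94  -0.002  0.341]
t 15.45 rotvec deg [-0.09 -0.04  0.18] shift mm [11.   0.1 -4. ]
```

Emit:
{"fn": "move_arm", "kwargs": {"increments": [[0, 0, 0, -0.0028, 0, 0.0009, 0], [0, 0, 0, -0.0028, 0, 0.001, 0], [0, 0, 0, 0, 0, 0, 0]]}}

```text
time: 15.75
eef_pos: [0.5709, -0.1331, 0.0838]
eef_rot: [0.002, 0.997, -0.043, 0.07]
force: [1.4, 2.0, 5.1]
gripper_width: 0.0602
grip_force: 30.0
```

```bash
python3 -c "
from h import *
rep2(131,24.3,8)"
```

```text
grasp bay [1.137e+02 1.000e-01 2.430e+01] force bay [3.4 2.1 4. ] mom [ 0.29 -0.59 -0.17] pitch 8.1 j5 -0.71
downslope unit in tool [-0.94  -0.002  0.341]
t 15.75 rotvec deg [-0.11 -0.08  0.15] shift mm [16.2  0.2 -5.9]
```

Emit:
{"fn": "move_arm", "kwargs": {"increments": [[0, 0, 0, -0.0019, 0, 0.0007, 0], [0, 0, 0, -0.0019, 0, 0.0007, 0], [0, 0, 0, 0, 0, 0, 0]]}}

```text
time: 16.05
eef_pos: [0.5676, -0.1329, 0.082]
eef_rot: [0.002, 0.997, -0.043, 0.071]
force: [2.0, 1.0, 6.3]
gripper_width: 0.0599
grip_force: 30.0
```

```bash
python3 -c "
from h import *
rep2(131,24.3,8)"
```

```text
grasp bay [109.9   0.   24.3] force bay [4.6 1.1 4.6] mom [ 0.24 -0.71 -0.13] pitch 8.1 j5 -0.702
downslope unit in tool [-0.94  -0.002  0.341]
t 16.05 rotvec deg [-0.1  -0.09  0.16] shift mm [19.8  0.2 -7.2]
```

Emit:
{"fn": "move_arm", "kwargs": {"increments": [[0, 0, 0, -0.0019, 0, 0.0006, 0], [0, 0, 0, 0, 0, 0, 0]]}}

```text
time: 16.25
eef_pos: [0.5655, -0.1327, 0.0809]
eef_rot: [0.002, 0.997, -0.043, 0.07]
force: [1.9, 1.6, 5.2]
gripper_width: 0.0597
grip_force: 30.0
```

Emit:
{"fn": "move_arm", "kwargs": {"increments": [[0, 0, 0, -0.0019, 0, 0.0007, 0], [0, 0, 0, 0, 0, 0, 0]]}}

```text
time: 16.45
eef_pos: [0.5635, -0.1327, 0.0799]
eef_rot: [0.002, 0.997, -0.043, 0.07]
force: [2.8, 1.1, 5.5]
gripper_width: 0.0601
grip_force: 30.0
```

```bash
python3 -c "
from h import *
rep2(131,24.3,8)"
```

```text
grasp bay [ 1.053e+02 -1.000e-01  2.430e+01] force bay [5.  1.3 3.6] mom [ 0.33 -0.83 -0.22] pitch 8.0 j5 -0.695
downslope unit in tool [-0.94  -0.002  0.342]
t 16.45 rotvec deg [-0.09 -0.02  0.16] shift mm [24.2  0.  -8.8]
```

Emit:
{"fn": "move_arm", "kwargs": {"increments": [[0, 0, 0, -0.0019, 0, 0.0007, 0], [0, 0, 0, 0, 0, 0, 0]]}}

```text
time: 16.65
eef_pos: [0.5625, -0.1326, 0.0793]
eef_rot: [0.003, 0.997, -0.043, 0.071]
force: [3.6, 1.1, 4.8]
gripper_width: 0.0597
grip_force: 30.0
```

Emit:
{"fn": "move_arm", "kwargs": {"increments": [[0, 0, 0, -0.0014, 0, 0.0005, 0], [0, 0, 0, 0, 0, 0, 0]]}}

```text
time: 16.85
eef_pos: [0.5626, -0.1326, 0.0793]
eef_rot: [0.003, 0.996, -0.043, 0.072]
force: [6.1, 0.3, 4.6]
gripper_width: 0.0596
grip_force: 30.0
```

```bash
python3 -c "
from h import *
rep2(131,24.3,8)"
```

```text
grasp bay [ 1.041e+02 -1.000e-01  2.430e+01] force bay [7.5 0.8 1.3] mom [ 0.04 -1.65 -0.14] pitch 8.3 j5 -0.686
downslope unit in tool [-0.941 -0.003  0.337]
t 16.85 rotvec deg [-0.08 -0.28  0.2 ] shift mm [25.1  0.  -9.1]
```

Emit:
{"fn": "move_arm", "kwargs": {"increments": [[0, 0, 0, -0.0019, 0, 0.0007, 0], [0, 0, 0, 0, 0, 0, 0]]}}

```text
time: 17.05
eef_pos: [0.5627, -0.1325, 0.0793]
eef_rot: [0.003, 0.996, -0.042, 0.074]
force: [8.7, -0.5, 5.8]
gripper_width: 0.0599
grip_force: 30.0
```

Emit:
{"fn": "move_arm", "kwargs": {"increments": [[0, 0, 0, -0.0019, 0, 0.0007, 0], [0, 0, 0, 0, 0, 0, 0]]}}

```text
time: 17.25
eef_pos: [0.5628, -0.1325, 0.0794]
eef_rot: [0.003, 0.996, -0.042, 0.076]
force: [10.8, -0.8, 5.9]
gripper_width: 0.0598
grip_force: 30.0
```

Run:
```python
from h import *
import cv2
rep2(131,24.3,8)
a=snapshot("top")[150:250,320:420];b=snapshot("side")[225:325,245:345]
cv2.imwrite("pics/g5.png",cv2.resize(np.hstack([a,b])[:,:,::-1],None,fx=4,fy=4,interpolation=cv2.INTER_CUBIC))
```

```text
grasp bay [1.039e+02 1.000e-01 2.440e+01] force bay [12.3  0.1  0.1] mom [-0.18 -2.71 -0.04] pitch 8.7 j5 -0.674
downslope unit in tool [-0.944 -0.004  0.33 ]
t 17.25 rotvec deg [-0.08 -0.72  0.3 ] shift mm [25.   0.2 -8.8]
```

View pics/g5.png

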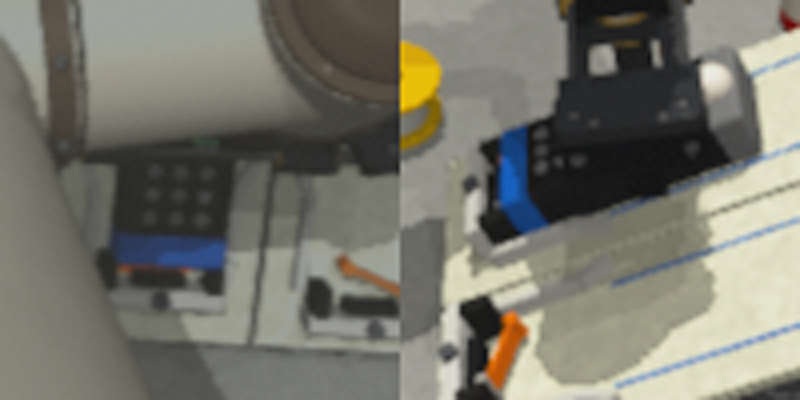

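The blue tail sits on both pads (top crop 165,255), with the lever squeezed flush behind it (thin orange line). The force climbs while the position holds, so it is home. I'll release and withdraw.

Emit:
{"fn": "move_arm", "kwargs": {"increments": [[0, 0, 0, 0, 0, 0, 0.75], [0, 0, 0, 0, 0, 0, 0.8], [0, 0, 0, 0, 0, 0, 0.9], [0, 0, 0, 0, 0, 0, 0.95], [0, 0, 0, 0, 0, 0, 0.95]]}}

```text
time: 17.85
eef_pos: [0.5553, -0.1324, 0.0754]
eef_rot: [0.003, 0.997, -0.043, 0.068]
force: [0.2, 0.1, -1.2]
gripper_width: 0.0806
grip_force: 0.0
```

Run:
```python
from h import *
import cv2
rep2(131,24.3,8)
im=snapshot("side");cv2.imwrite("pics/r1.png",im[:,:,::-1])
d=np.abs(im.astype(int)[225:325,245:300]);
def blue(i): 
    i=i[225:300,255:300].astype(int);m=(i[:,:,2]>i[:,:,0]+60)&(i[:,:,2]>110);y,x=np.nonzero(m);return len(x),x.mean()+255,y.mean()+225
print(blue(im))
g=cv2.imread("pics/g5.png");g=cv2.resize(g[:,400:],(100,100),interpolation=cv2.INTER_AREA)[:,:,::-1]
f=np.zeros_like(im);f[225:325,245:345]=g;print(blue(f))
```

```text
grasp bay [96.2 -0.5 24.1] force bay [-0.4  0.1 -1.2] mom [-0.03  0.29  0.01] pitch 7.8 j5 -0.681
downslope unit in tool [-0.939 -0.002  0.345]
t 17.85 rotvec deg [-0.06  0.17  0.15] shift mm [ 32.8  -0.4 -12.2]
(134, np.float64(273.55970149253733), np.float64(271.43283582089555))
(138, np.float64(273.47826086956525), np.float64(270.8550724637681))
```

Emit:
{"fn": "move_arm", "kwargs": {"increments": [[0, 0, 0, 0, 0, -0.005, 1], [0, 0, 0, 0, 0, -0.01, 1], [0, 0, 0, 0, 0, -0.02, 1], [0, 0, 0, 0, 0, -0.03, 1], [0, 0, 0, 0, 0, -0.04, 1], [0, 0, 0, 0, 0, -0.04, 1], [0, 0, 0, 0, 0, -0.04, 1], [0, 0, 0, 0, 0, 0, 1]]}}

```text
time: 18.7
eef_pos: [0.5338, -0.1307, 0.2678]
eef_rot: [0.003, 0.996, -0.042, 0.077]
force: [0.8, -0.1, -0.8]
gripper_width: 0.087
grip_force: 0.0
```

Run:
```python
from h import *
import cv2
a=cv2.imread("pics/r1.png")[:,:,::-1]
im=snapshot("side");tp=snapshot("top");print(state()["force"])
def blue(i):
    i=i[225:300,255:300].astype(int);m=(i[:,:,2]>i[:,:,0]+60)&(i[:,:,2]>110);y,x=np.nonzero(m);return len(x),x.mean()+255,y.mean()+225
def tb(i):
    i=i[195:235,330:390].astype(int);m=(i[:,:,2]>i[:,:,0]+60)&(i[:,:,2]>90);y,x=np.nonzero(m);o=(i[:,:,0]>i[:,:,2]+60)&(i[:,:,0]>120);yo,xo=np.nonzero(o);return x.min()+330,x.max()+330,y.min()+195,y.max()+195,"orange",[(p+330,q+195) for p,q in zip(xo,yo)][:20]
print(blue(a),blue(im),tb(tp))
# expected: tail top/bottom corners at home, stop x=20
M=[BO+BR.apply(np.array(p)/1e3) for p in[(20,30,34),(20,-30,34),(170,30,34),(170,-30,34)]]
print(proj("top",np.array(M)).round(1).tolist(),proj("side",np.array(M)).round(1).tolist())
i=im[225:300,250:360].astype(int);o=(i[:,:,0]>i[:,:,2]+90)&(i[:,:,0]>170);y,x=np.nonzero(o);print("side orange",sorted(set(zip((x+250).tolist(),(y+225).tolist()))))
w=im[225:300,300:360].astype(int).min(2)>190;print("dome?",w.sum())
cv2.imwrite("pics/fin.png",tp[:,:,::-1])
```

```text
[-0.15393532  0.87568418 -1.05874938]Traceback (most recent call last):
  File "<stdin>", line 9, in <module>
  File "<stdin>", line 8, in tb
    return umr_minimum(a, axis, None, out, keepdims, initial, where)
ValueError: zero-size array to reduction operation minimum which has no identity
```

Emit:
{"fn": "move_arm", "kwargs": {"increments": [[0, 0, 0, 0, -0.03, -0.02, 1], [0, 0, 0, 0, -0.045, 0, 1], [0, 0, 0, 0, -0.045, 0, 1], [0, 0, 0, 0, -0.045, 0, 1], [0, 0, 0, 0, -0.045, 0, 1], [0, 0, 0, 0, -0.045, 0, 1], [0, 0, 0, 0, -0.03, 0, 1], [0, 0, 0, 0, 0, 0, 1]]}}

```text
time: 19.6
eef_pos: [0.5521, 0.157, 0.2772]
eef_rot: [0.003, 0.997, -0.041, 0.068]
force: [-0.1, 0.2, 0.4]
gripper_width: 0.0872
grip_force: 0.0
```

Run:
```python
from h import *
import cv2
a=cv2.imread("pics/r1.png")[:,:,::-1]
im=snapshot("side");tp=snapshot("top");s=state();print(s["eef_pos"],s["force"])
def blob(i,x0,y0,x1,y1,c):
    j=i[y0:y1,x0:x1].astype(int);r,g,b=j[...,0],j[...,1],j[...,2]
    m=(b>r+50)&(b>90) if c=="b" else (r>b+50)&(r>110)&(r>g+25) if c=="o" else (j.min(2)>200)
    y,x=np.nonzero(m);return c,len(x),(x.mean().round(2)+x0,y.mean().round(2)+y0,x.min()+x0,x.max()+x0,y.min()+y0,y.max()+y0) if len(x) else None
print("side before",blob(a,255,225,300,300,"b"));print("side now",blob(im,255,225,300,300,"b"),blob(im,255,225,300,300,"o"))
print("top",blob(tp,330,180,388,240,"b"),blob(tp,335,180,383,240,"o"))
for st in(15,20,25):
  M=[BO+BR.apply(np.array(p)/1e3) for p in[(st,30,34),(st,-30,34),(st+75,0,34),(st+135,0,34)]]
  print(st,proj("top",np.array(M)).round(1).tolist(),proj("side",np.array(M)).round(1).tolist())
```

```text
[0.55180129 0.15408823 0.27785179] [-0.69336959 -0.20772469 -0.09848805]
side before ('b', 173, (np.float64(273.73), np.float64(270.31), np.int64(270), np.int64(281), np.int64(257), np.int64(282)))
side now ('b', 185, (np.float64(273.74), np.float64(269.32), np.int64(270), np.int64(280), np.int64(256), np.int64(282))) ('o', 0, None)
top ('b', 194, (np.float64(362.03), np.float64(212.17000000000002), np.int64(349), np.int64(375), np.int64(208), np.int64(216))) ('o', 5, (np.float64(350.8), np.float64(216.6), np.int64(350), np.int64(352), np.int64(216), np.int64(217)))
15 [[347.3, 216.9], [374.7, 218.4], [364.7, 184.4], [367.9, 156.7]] [[268.1, 258.2], [267.6, 276.8], [297.0, 256.2], [321.3, 247.0]]
20 [[347.6, 214.7], [374.9, 216.2], [365.0, 182.2], [368.2, 154.3]] [[269.9, 257.5], [269.6, 276.1], [299.0, 255.5], [323.3, 246.2]]
25 [[347.8, 212.5], [375.2, 214.0], [365.3, 179.9], [368.4, 151.9]] [[271.8, 256.8], [271.5, 275.4], [301.0, 254.7], [325.4, 245.4]]
```

Run:
```python
from h import *
import cv2
tp=snapshot("top")
g=cv2.resize(cv2.imread("pics/g5.png")[:,:400],(100,100),interpolation=cv2.INTER_AREA)[:,:,::-1]
n=tp[150:250,320:420]
for x in(32,38,44,50): print(x+320,"pressed",[tuple(map(int,v)) for v in g[62:72,x]],"\n   now   ",[tuple(map(int,v)) for v in n[62:72,x]])
```

```text
352 pressed [(45, 59, 89), (47, 61, 96), (46, 61, 98), (55, 58, 87), (87, 60, 60), (95, 61, 45), (78, 66, 55), (64, 63, 57), (64, 65, 61), (76, 76, 73)] 
   now    [(56, 90, 153), (56, 90, 151), (56, 88, 150), (67, 79, 129), (124, 79, 82), (131, 81, 54), (98, 78, 67), (76, 75, 71), (86, 88, 83), (105, 106, 103)]
358 pressed [(45, 62, 100), (46, 62, 100), (45, 62, 102), (50, 62, 96), (63, 58, 69), (59, 49, 45), (48, 44, 40), (43, 41, 37), (41, 42, 38), (52, 53, 50)] 
   now    [(56, 90, 153), (55, 89, 151), (56, 89, 150), (59, 85, 141), (70, 70, 93), (71, 60, 56), (57, 54, 50), (51, 53, 50), (53, 54, 52), (66, 66, 64)]
364 pressed [(46, 65, 106), (50, 76, 130), (49, 79, 138), (50, 78, 133), (59, 68, 100), (72, 57, 58), (57, 46, 40), (46, 45, 41), (44, 44, 42), (54, 54, 51)] 
   now    [(59, 92, 153), (57, 90, 152), (56, 90, 150), (59, 89, 148), (64, 75, 111), (81, 65, 68), (64, 57, 51), (54, 55, 51), (55, 57, 54), (62, 63, 61)]
370 pressed [(48, 75, 127), (48, 77, 136), (47, 78, 136), (49, 78, 135), (50, 71, 117), (68, 74, 88), (85, 85, 82), (68, 68, 64), (58, 59, 56), (71, 72, 69)] 
   now    [(58, 92, 153), (57, 90, 152), (58, 89, 151), (57, 90, 149), (59, 82, 130), (81, 86, 99), (101, 101, 98), (76, 76, 73), (66, 67, 63), (82, 84, 80)]
```

The tail edge and lever are at the same pixels as when pressed home under force, the robot is clear, so I'll hand in.

```bash
python3 -c "
from workcell import *
print(hand_in())"
```

```text
the job is handed in; nothing more can be done
None
```

The job is handed in at about 20 s: the meter lies on the green-plaque (left) bay, display up and dome at the high end, resting home on the stop with the lever pressed, and it had not moved in the pictures after I let go.

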